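# Change the specimen in a cam-lever vise

### The arm

A 7-joint arm with a two-finger parallel gripper is mounted at the origin on the work surface. World frame = base frame: x ahead of the robot, y to its left, z up, the work surface at z = 0. Lengths are in m, angles in rad, forces in N, time in s.
With the tool pointing down it reaches from about 0.425 to 0.925 m from the base axis. Payload 6.8 kg.
Tool frame: the origin (TCP) lies on the front face of the gripper's body, between the roots of the fingers; the fingertips stand 73 mm ahead of it and the grasp point (between the pads) lies 54 mm ahead of it (env.nose_length is the distance from the TCP to the fingertips, in m); z points along the fingers, y is the direction in which the jaws open and shut (so a half turn about z gives the same grasp; the last joint's range is limited). The gripper opens to 85 mm and grips with 20 to 120 N. Pads are 22 mm wide; open, the fingers measure 114 mm over their backs; the gripper's body (76 mm by 85 mm) begins 54 mm behind the grasp point. The pads swing forward as they close: fully open they stand 13 mm farther back than shut.
Start: joints at [-1.283, 0.477, 0.022, 1.555, -0.011, 1.109, -0.083], TCP at [0.26, 0.623, 0.304] pointing down, gripper open.
Joint ranges: [-2.96, 2.96], [-0.34, 2.1], [-1.41, 1.46], [0.24, 2.44], [-1.37, 4.51], [0.17, 1.92], [-2.96, 2.96]. Speed limits (rad/s): [2.39, 2.39, 3.14, 3.14, 3.14, 3.14, 3.14].

### API

Orientations are given as a unit quaternion [w, x, y, z].
In Python, from cell import env, kin, camera, calibration, job gives the robot as it stands. The module is installed in compiled form; this text tells all that it offers. Calls block until the motion is done:
- env.reach(position, orientation): joint-space move of the TCP to a pose.
- env.movel(position, velocity=0.15, rot=None, stop_force=None): straight line of the TCP; rot=None keeps the orientation; velocity is the mean speed in m/s. With stop_force (N) it stops when the force on the tool has changed by that much, and returns True; else False.
- env.goto_joints(angles): joint-space move.
- env.grip(opening, f_grip=None): finger opening in m; f_grip is the grip in N (None keeps the last); returns when the fingers have stopped.
- env.dwell(seconds).
- kin.inverse_kinematics(position, orientation): joint angles nearest the present ones, or None.
- env.get_state(): the state.
- camera(name): name is "scene" or "top" or "wrist"; returns (picture, depth): 384x512x3 uint8, blue, green, red; 384x512 float32, m along the optical axis (not along the pixel's ray), 0 where there is no reading.
- calibration(name): a dict with "fx", "fy", "cx", "cy" (pixels), "k1" (the pictures are not rectified: a ray, as slopes to the right and down, at radius r is drawn at 1 + k1 r^2 times it, then the intrinsics apply), "rvec" (rotation vector, rad) and "tvec" (3), from world to camera coordinates, as OpenCV has them. Camera axes: x right, y down, z forward; pixel columns grow to the right and rows downward; lengths in m; the calibration is good to about 2 mm. A picture is of the moment at which its call begins: read the wrist's pose just before it. calibration takes no time and is no camera call; for the wrist camera it gives the pose at the moment of the call.
A pose or a line that the arm cannot do raises env.PlanningError and nothing moves.
- job.job_done(): hands the job in, once; it reports no verdict.
The state is a dict: "time": time; "qpos": joint angles; "joint_velocities": joint speeds; "joint_torque": joint torques, N m; "tcp_pos": TCP position; "orientation": TCP orientation; "force": force on the tool from outside, world axes, zero at the start; "torque": the same for the moment, N m; "opening": finger opening in m.
Only numpy, scipy, OpenCV 4.12 (cv2) and the standard library are available. Lean on these libraries where they do the work, as an engineer would, in place of code of your own. Each camera call takes 0.05 s, during which the arm holds its last target. There are 200 camera calls.

### The job

The red mount in the cam vise has been tested: swing the lever all the way open, lift the red mount out and set it down upright on the blue tray. Then stand the green mount from the white tray, polished face up, squarely and centrally between the vise jaws, and turn the lever back just far enough to take up the gap and hold it firmly against the backstop with the sprung orange pad pressed about halfway in; never run its springs solid. Do not drop the mounts, leave everything else where it is, and let go of everything at the end.

Things in the scene. Friction and masses are not known exactly. Their poses are not given: they have to be found in the camera images.
- vise: Cam vise bolted to the bench: grey base plate 176 x 100 x 14 mm (x -45 to 131, y +-50 mm); on it a way 34 mm wide, top 24 mm above the bench. Origin on the bench under the cam pivot; +x runs along the way to the backstop. Along +x: brass cam, steel moving jaw (36 mm wide, top 50 mm above bench), orange pad, gap, backstop. Lever fully open: pad face at x = 60 mm.
- cam (a joint): Lever angle (rad) about the upright pivot at the vise origin: 0 fully open (stop), 2.4 end; grows counter-clockwise from above = closing. The arm points at vise-frame angle 1.942 + value. It drives the jaw both ways; the eccentric cam advances the jaw evenly, 9 mm per rad (18 mm at 2.0). Takes 3 to 6 N at the knob; stays where left. Starts closed on the red mount.
- knob_mid (a point): Middle of the upright red knob at the lever's end, the place to grip: 95 mm from the pivot axis, 74 mm above the bench. Knob 18 mm across, 42 mm tall (50 to 92 mm above the bench); it revolves freely on its own upright axis and stands on the flat dark lever arm (16 mm wide, top 50 mm above the bench).
- pad (a joint): How far the sprung orange pad (8 mm thick, 36 mm wide, 27 to 49 mm above the bench) is pushed back towards the jaw (m): 0 = nothing clamped, 10 mm gap with yellow springs between pad and jaw; 0.010 = springs solid; 0.005 (gap half closed) is right. Pushes with 6 N plus 2.5 N per mm. Once the mount is pinched, each mm of jaw advance pushes the pad in 1 mm.
- backstop: Fixed steel jaw, 22 x 40 mm, 26 mm tall above the way, set at a different distance from the cam each time. Origin in the middle of its jaw face at the level of the way's top (24 mm above the bench); axes as the vise's, so mounts stand at negative x of it. With the lever open it is 38 to 42 mm from the pad face.
- mount_red: Tested specimen: dark red block 27 (x) x 46 (y) x 34 mm tall, copper section in its top face, about 90 g. Origin in the middle of its underside. Starts clamped in the vise, standing on the way, 27 mm width between pad and backstop; its ends overhang jaws and way, so it can be gripped by the ends (46 mm) from above.
- mount_green: Next specimen: green resin block 30 (x) x 46 (y) x 34 mm tall with a steel section in its polished top face; about 90 g. Origin in the middle of its underside. Starts upright on the white tray. In the vise its 30 mm width (x) goes between the jaws, its length across them.
- tray_white: Fixed shallow white tray 110 (x) x 150 (y) mm, lip 6 mm high, floor 3 mm above the bench; origin at the centre of its underside. Holds the green mount.
- tray_blue: Fixed shallow blue tray for tested specimens, 110 (x) x 150 (y) mm, lip 6 mm high, floor 3 mm above the bench; origin at the centre of its underside. An amber round mount stands on its -y half; its +y half is free.
- puck_tray: Amber round mount, 30 mm across, 22 mm tall, on the blue tray; leave alone. Origin in the middle of its underside.
- puck_bench: Another amber round mount of the same size standing on the bench; leave alone. Origin in the middle of its underside.
- bottle: Capped plastic bottle, 54 mm across, 125 mm tall, beyond the work; leave alone. Origin in the middle of its underside.
- screwdriver: Black-handled screwdriver, 160 mm long, lying on the bench beyond the vise; leave alone.
Not all that is in view belongs to the job. Of the things that look like the mount_green, the larger one is meant. What is shaped like the mount_red but purple is not meant.

How it is judged:
On the way, in this order (a step that is already met when the one before it is completed fails the run):
1. the lever is swung all the way open (within 0.35 rad of its stop), the red mount unclamped (value of joint cam below 0.35 rad), for 0.1 s.
2. the red mount stands upright on the blue tray, let go and still (x of mount_red in the frame of tray_blue between -0.04 and 0.04 m and y of mount_red in the frame of tray_blue between -0.06 and 0.06 m and z of mount_red in the frame of tray_blue between 0 and 0.006 m and angle between mount_red's own z axis and vertical below 0.1 rad and contact force between the fingers and mount_red below 0.1 N and linear speed of mount_red below 0.02 m/s), for 0.2 s.
3. the green mount stands upright on the way between the jaws, square and within 8 mm of their middle, let go (x of mount_green in the frame of backstop between -0.032 and -0.012 m and y of mount_green in the frame of backstop between -0.008 and 0.008 m and z of mount_green in the frame of backstop between -0.003 and 0.003 m and angle between mount_green's own z axis and vertical below 0.1 rad and angle between the x axis of mount_green and the x axis of backstop, either way round below 0.2 rad and contact force between the fingers and mount_green below 0.1 N and linear speed of mount_green below 0.02 m/s), for 0.2 s.
At the end, for the whole second after the job is handed in: Green mount upright on the way, within 2.5 mm and 0.06 rad of the backstop face, within 8 mm of mid-jaw, pinched over 3 N; pad pushed in 3 to 7 mm; lever still. Red mount upright, still, on the blue tray's floor. Round mounts, bottle, screwdriver within 30 mm of their starts (x of mount_green in the frame of backstop between -0.0175 and -0.0125 m and y of mount_green in the frame of backstop between -0.008 and 0.008 m and z of mount_green in the frame of backstop between -0.003 and 0.003 m and angle between mount_green's own z axis and vertical below 0.06 rad and angle between the x axis of mount_green and the x axis of backstop, either way round below 0.06 rad and value of joint pad between 0.003 and 0.007 m and contact force between mount_green and backstop above 3 N and linear speed of each of mount_green, mount_red below 0.02 m/s and velocity of joint cam between -0.05 and 0.05 rad/s and x of mount_red in the frame of tray_blue between -0.04 and 0.04 m and y of mount_red in the frame of tray_blue between -0.06 and 0.06 m and z of mount_red in the frame of tray_blue between 0 and 0.006 m and angle between mount_red's own z axis and vertical below 0.1 rad and distance of each of puck_tray, puck_bench, bottle, screwdriver from where it was at the start of the episode below 0.03 m); the robot touches nothing.
It fails at once if the cam is overrun: the pad is run solid (pushed in more than 9 mm of its 10) (value of joint pad above 0.009 m).
It fails at once if a mount is dropped (faster than 0.5 m/s with no finger on it, a fall of about 13 mm) ((linear speed of mount_red above 0.5 m/s and contact force between the fingers and mount_red below 0.05 N) or (linear speed of mount_green above 0.5 m/s and contact force between the fingers and mount_green below 0.05 N)).
It fails at once if a bystander is pushed more than 30 mm or lifted (distance of any of puck_tray, puck_bench, bottle, screwdriver from where it was at the start of the episode above 0.03 m).
It also fails if it takes over 72 s, if anything falls off the work surface, if the arm or the gripper's body presses on something with over 40 N, if the wrist force passes 120 N, or if a joint passes its speed limit or range.

## Working session

There is one attempt and no reset: what is moved stays moved. The work goes in short steps, each a Python script; the robot and the scene stay as the last script left them, time stands still between calls to the robot, and variables do not carry over. Pictures are saved under pics/ and viewed, about 8 in all and at most 12, crops included, and the job is handed in when it is done.

```bash
mkdir -p pics; ls
python3 - <<'E'
from cell import env,camera,calibration
import cv2,numpy as np
for n in("scene","top"):
    p,d=camera(n);cv2.imwrite(f"pics/{n}0.png",p);np.savez(f"{n}0.npz",p=p,d=d)
    c=calibration(n);print(n,{k:np.round(v,4).tolist() for k,v in c.items()})
p=np.vstack([cv2.imread("pics/top0.png")]);cv2.imwrite("pics/top0b.png",cv2.resize(p,(800,600)))
s=env.get_state();print(s["time"],s["orientation"],s["tcp_pos"])
E
```

```text
pics
scene {'fx': 425.9762, 'fy': 425.9762, 'cx': 259.6934, 'cy': 195.0611, 'k1': 0.0345, 'rvec': [1.0721, 2.3609, -1.0419], 'tvec': [0.3532, -0.2398, 1.1374]}
top {'fx': 351.9488, 'fy': 351.9488, 'cx': 259.0915, 'cy': 189.3057, 'k1': -0.0104, 'rvec': [2.1504, -2.1028, 0.204], 'tvec': [0.0266, 0.5703, 0.7455]}
0.1 [-1.07119264e-04  1.96585472e-01  9.80486350e-01 -8.11478524e-04] [0.26007127 0.62244775 0.30301361]
```

View pics/top0b.png

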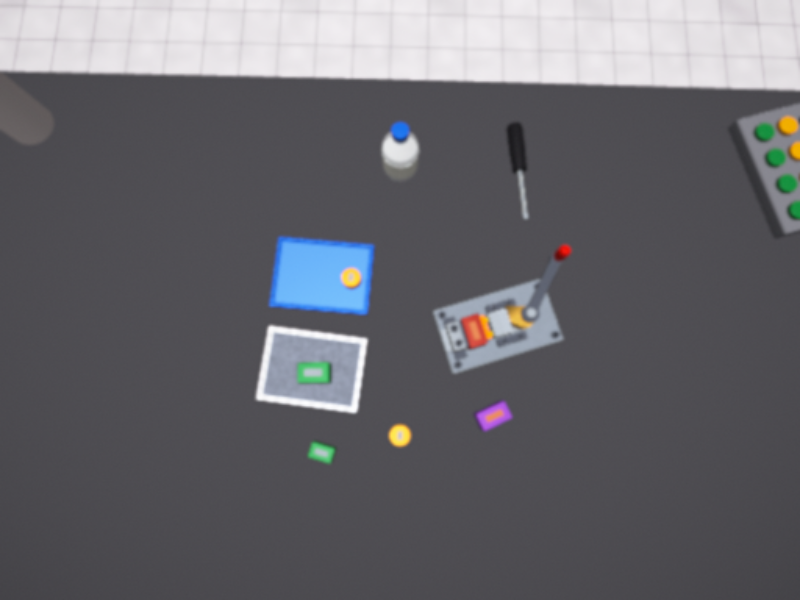

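View pics/scene0.png

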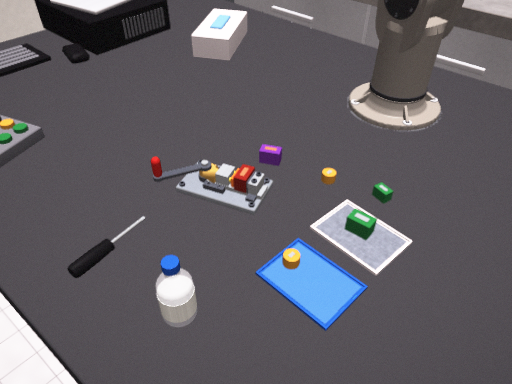

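Candidates, in 512-scale top pixels:
- **Green:** the block on the white tray at (200,239) is the larger one and the one I want. The small green block at (206,290) on the bench is a decoy.
- **Red:** the mount in the vise at (303,211) is meant. The purple block at (316,266) is a decoy, and the red knob is at (361,160).

Next I'll get rough positions.

```bash
cat > h.py <<'E'
from cell import env,kin,camera,calibration,job
import cv2,numpy as np
from scipy.spatial.transform import Rotation as R
def rays(uv,c):
    uv=np.atleast_2d(np.asarray(uv,float))
    K=np.array([[c["fx"],0,c["cx"]],[0,c["fy"],c["cy"]],[0,0,1]])
    n=cv2.undistortPoints(uv[:,None],K,np.array([c["k1"],0,0,0,0.]))[:,0]
    Rm=cv2.Rodrigues(np.asarray(c["rvec"],float))[0]
    o=-Rm.T@np.asarray(c["tvec"],float).ravel()
    return o,np.c_[n,np.ones(len(n))]@Rm
def plane(uv,c,z):
    o,d=rays(uv,c); return o+d*((z-o[2])/d[:,2])[:,None]
def proj(P,c):
    Rm=cv2.Rodrigues(np.asarray(c["rvec"],float))[0]
    q=np.atleast_2d(P)@Rm.T+np.asarray(c["tvec"],float).ravel(); n=q[:,:2]/q[:,2:]
    n=n*(1+c["k1"]*(n**2).sum(1,keepdims=True)); return n*c["fx"]+[c["cx"],c["cy"]]
HUE=dict(red=[(0,6),(174,180)],green=[(45,80)],blue=[(100,120)],amber=[(12,26)],purple=[(130,160)])
def mask(p,col,smin=110,vmin=50):
    h=cv2.cvtColor(p,cv2.COLOR_BGR2HSV); m=0
    for a,b in HUE[col]: m=m|cv2.inRange(h,(a,smin,vmin),(b,255,255))
    return m
def blobs(m,amin=30):
    cs=cv2.findContours(m,cv2.RETR_EXTERNAL,cv2.CHAIN_APPROX_NONE)[0]
    return sorted([c for c in cs if cv2.contourArea(c)>amin],key=cv2.contourArea,reverse=True)
def rect(cnt,c,z):
    """min-area rectangle of a contour cast on plane z: centre, (long,short) mm, direction angle of the long side"""
    P=plane(cnt.reshape(-1,2),c,z)[:,:2]
    b=cv2.boxPoints(cv2.minAreaRect((P*1000).astype(np.float32)))
    e=[b[1]-b[0],b[2]-b[1]]; l=np.linalg.norm(e,axis=1); k=int(l[1]>l[0])
    return b.mean(0)/1000,l[[k,1-k]],np.arctan2(e[k][1],e[k][0])
def down(yaw):
    """tool pointing down, jaw (tool y) axis along world angle yaw"""
    y=np.array([np.cos(yaw),np.sin(yaw),0]);z=np.array([0,0,-1.]);x=np.cross(y,z)
    return R.from_matrix(np.c_[x,y,z]).as_quat()[[3,0,1,2]]
E
python3 - <<'E'
from h import *
for n in("top","scene"):
    f=np.load(f"{n}0.npz");p,d=f["p"],f["d"];c=calibration(n);print(n)
    for col,z in(("red",.058),("green",.037),("blue",.006),("amber",.022),("purple",.034)):
        for b in blobs(mask(p,col)):
            M=cv2.moments(b);r=rect(b,c,z);print(col,round(M['m10']/M['m00']),round(M['m01']/M['m00']),np.round(r[0],3),np.round(r[1]),round(float(r[2]),2))
    if n=="top":
        for nm,uv,z in(("pivot",(531,313),.055),("knob",(565,250),.092),("trayw",(312,369),.006),("bottlecap",(400,131),.125)):
            print(nm,plane(np.array(uv)/1.5625,c,z).round(3))
        print([ (i*48, round(float(d[i*48,100]),3)) for i in range(8)])
s=env.get_state();c=calibration("wrist");print("wristcam",R.from_rotvec(np.ravel(c["rvec"])).inv().apply(-np.ravel(c["tvec"]))-s["tcp_pos"],c["fx"],R.from_rotvec(np.ravel(c["rvec"])).as_matrix().round(2).tolist())
print(R.from_quat(np.array(s["orientation"])[[1,2,3,0]]).as_matrix().round(2).tolist())
E
```

```text
top
red 303 212 [ 0.52 -0.06] [44. 27.] 0.3
red 360 161 [ 0.64 -0.19] [29. 19.] -0.96
green 201 238 [0.458 0.169] [44. 27.] -1.55
green 205 289 [0.347 0.153] [35. 23.] 1.28
green 503 117 [ 0.766 -0.552] [29. 26.] -1.54
green 496 100 [ 0.808 -0.538] [29. 26.] -0.86
green 489 84 [ 0.852 -0.525] [31. 24.] -0.79
green 508 134 [ 0.723 -0.558] [27. 15.] -0.11
blue 206 176 [0.609 0.169] [155. 114.] 1.51
blue 256 83 [0.854 0.053] [34. 30.] 0.46
amber 255 278 [0.372 0.043] [31. 29.] 0.02
amber 504 80 [ 0.871 -0.575] [35. 28.] -0.8
amber 331 203 [ 0.548 -0.13 ] [40. 23.] 0.58
amber 224 178 [0.602 0.122] [27. 24.] 0.49
amber 508 96 [ 0.828 -0.581] [31. 15.] -0.11
amber 311 209 [ 0.532 -0.083] [35. 11.] 0.32
purple 315 266 [ 0.402 -0.09 ] [48. 30.] -1.1
pivot [[ 0.548 -0.143  0.055]]
knob [[ 0.633 -0.184  0.092]]
trayw [[0.463 0.176 0.006]]
bottlecap [[0.79  0.052 0.125]]
[(0, 1.787), (48, 0.916), (96, 0.894), (144, 0.869), (192, 0.848), (240, 0.829), (288, 0.807), (336, 0.789)]
scene
red 243 177 [ 0.536 -0.048] [81. 33.] 0.47
red 156 166 [ 0.624 -0.198] [67. 18.] 0.98
green 360 224 [0.474 0.178] [56. 51.] 0.08
green 382 192 [0.372 0.166] [46. 41.] 1.27
green 20 128 [ 0.722 -0.557] [39. 26.] 1.38
green 5 138 [ 0.762 -0.542] [40. 21.] 1.13
blue 312 282 [0.611 0.172] [152. 113.] 1.5
blue 170 265 [ 0.743 -0.025] [45. 32.] 1.07
amber 291 258 [0.608 0.129] [41. 27.] 0.67
amber 328 175 [0.382 0.052] [54. 30.] 0.52
amber 210 173 [ 0.535 -0.135] [46. 45.] 0.07
amber 7 123 [ 0.727 -0.623] [45. 28.] 1.32
purple 270 154 [ 0.42  -0.076] [71. 49.] 0.58
wristcam [-0.06128608  0.02535487  0.07002136] 313.51677579569315 [[0.38, 0.92, -0.0], [0.89, -0.37, 0.26], [0.24, -0.1, -0.97]]
[[-0.92, 0.39, -0.0], [0.39, 0.92, -0.0], [-0.0, -0.0, -1.0]]
```

Run:
```python
from h import *
for nm,P,ys in(("vise",(.535,-.11,.25),(.31,.31-np.pi)),("red",(.52,-.06,.11),(.31,.31-np.pi)),("knobC",(.633,-.184,.128),(.31,.31-np.pi)),("knobO",(.474,-.203,.128),(.31,.31-np.pi)),("blue",(.615,.205,.09),(-.06,1.5,-1.6,1.5-np.pi)),("green",(.46,.17,.08),(-1.55,1.59))):
    for y in ys:
        q=kin.inverse_kinematics(np.array(P),down(y));print(nm,y,None if q is None else np.round(q,2))
env.reach(np.array((.535,-.11,.25)),down(.31 if (kin.inverse_kinematics(np.array((.535,-.11,.25)),down(.31)) is not None) else .31-np.pi))
c=calibration("wrist");p,d=camera("wrist");np.savez("w1.npz",p=p,d=d,c=c);cv2.imwrite("pics/w1.png",cv2.resize(p,(800,600),interpolation=cv2.INTER_CUBIC))
print(env.get_state()["time"],env.get_state()["qpos"])
```

```text
vise 0.31 [-0.51  0.41  0.77  1.96 -0.35  0.91  0.75]
vise -2.831592653589793 [-0.79  0.69  1.28  1.97 -0.76  1.08 -2.  ]
red 0.31 [-0.33  0.54  0.41  2.08 -0.38  0.59  0.66]
red -2.831592653589793 [-0.84  1.02  1.26  2.11 -1.2   1.05 -1.75]
knobC 0.31 [-0.22  0.73  0.59  1.75 -0.53  0.83  0.94]
knobC -2.831592653589793 [-0.53  1.12  1.26  1.77 -1.16  1.2  -1.75]
knobO 0.31 [-0.4   0.67  0.92  2.11 -0.81  0.76  1.36]
knobO -2.831592653589793 [-0.56  0.95  1.26  2.12 -1.13  1.03 -1.49]
blue -0.06 [-0.68  0.72  0.37  1.78 -0.37  0.71 -0.17]
blue 1.5 [-0.48  0.69  0.08  1.77 -0.08  0.69  1.15]
blue -1.6 [-0.8   0.76  0.56  1.79 -0.56  0.75 -1.55]
blue -1.6415926535897931 [-0.81  0.77  0.56  1.79 -0.57  0.75 -1.59]
green -1.55 [-0.84  0.58  0.46  2.17 -0.52  0.5  -1.54]
green 1.59 [-0.53  0.53  0.06  2.15 -0.07  0.47  1.17]
2.9167 [-0.5096775   0.40806373  0.76481744  1.95687247 -0.35471728  0.91371236
  0.74664897]
```

View pics/w1.png

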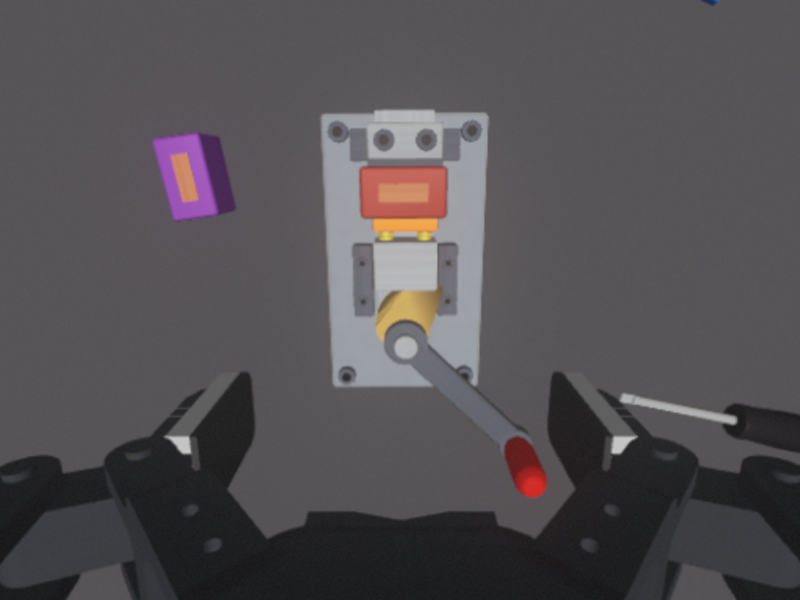

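The close view shows the red mount's top at (404,192), the pad at (405,225), the pivot at (405,347) and the knob top at about (532,485). The base corners are at (321,115), (488,113), (479,386) and (333,386).

Run:
```python
from h import *
f=np.load("w1.npz",allow_pickle=True);p,d,c=f["p"],f["d"],f["c"].item();s=1.5625
B=plane(np.array([(321,115),(488,113),(479,386),(333,386)])/s,c,.014)[:,:2];print(B.round(4).tolist(),np.linalg.norm(B-np.roll(B,-1,0),axis=1).round(4))
ax=(B[0]+B[1]-B[2]-B[3]);print("yaw base",np.arctan2(ax[1],ax[0]),"yaw y-edges",[np.arctan2(*(e[::-1])) for e in (B[0]-B[1],B[3]-B[2])])
yaw=np.arctan2(ax[1],ax[0]);X=np.array([np.cos(yaw),np.sin(yaw)]);O=B.mean(0)-.043*X;print("origin from base",O)
for uv,z in(((405,347),.058),((405,347),.05)):print("pivot",plane(np.array(uv)/s,c,z).round(4))
m=mask(p,"red",100,90)
for b in blobs(m):
    r=rect(b,c,.058);print("red",cv2.boundingRect(b),r[0].round(4),r[1].round(1),r[2])
k=[b for b in blobs(m)][1].reshape(-1,2);t=k[np.argsort(-k[:,1])[:25]];print(t.mean(0))
K=plane(np.array((532,484))/s,c,.092)[0][:2];v=K-O;print("knob",K,"r",np.linalg.norm(v),"cam",(np.arctan2(v[1],v[0])-yaw-1.942)%(2*np.pi))
for n,uv in(("red",(404,175)),("red2",(375,192)),("hub",(405,347)),("jaw",(405,265)),("back",(404,140)),("base",(345,330)),("bench",(250,300)),("pad",(405,224)),("knob",(532,486))):
    u,w=np.round(np.array(uv)/s).astype(int);o,r=rays((u,w),c);Rm=cv2.Rodrigues(np.ravel(c["rvec"]).astype(float))[0];P=o+r[0]*d[w,u];v=P[:2]-O;print(n,P.round(4),"vise",v@X,v@[-X[1],X[0]])
```

```text
[[0.461, -0.0331], [0.5536, -0.002], [0.609, -0.1667], [0.5148, -0.1972]] [0.0977 0.1737 0.099  0.1727]
yaw base 1.891585775673648 yaw y-edges [np.float64(-2.817905223255931), np.float64(-2.8288374056814667)]
origin from base [ 0.54818145 -0.14054742]
pivot [[ 0.5471 -0.1398  0.058 ]]
pivot [[ 0.5481 -0.1426  0.05  ]]
red (231, 107, 55, 33) [ 0.5195 -0.0584] [44.6 25.5] 0.31262276
red (323, 280, 27, 39) [ 0.6403 -0.191 ] [43.7 19.6] -0.8729095
[339.84 314.88]
knob [ 0.63122125 -0.18057369] r 0.09218302523440422 cam 2.000444683034977
red [ 0.5176 -0.0498  0.057 ] vise 0.09579955466331934 0.00040921249866193173
red2 [ 0.5055 -0.0628  0.0583] vise 0.08726485397089942 0.015966356650996896
hub [ 0.5472 -0.1407  0.0555] vise 0.00018709509391508805 0.0009626371840201515
jaw [ 0.533  -0.0968  0.0487] vise 0.04628401860222848 0.0006326706511801147
back [ 0.5123 -0.0333  0.0511] vise 0.11304943226969162 0.0002603136681852801
base [ 0.5115 -0.1562  0.0133] vise -0.00331586201647527 0.03976356608481692
bench [ 4.442e-01 -1.605e-01 -2.000e-04] vise 0.013826091568098477 0.10493096741411981
pad [ 0.5257 -0.0745  0.0479] vise 0.06979145553532282 0.0004868597420105828
knob [ 0.631  -0.1815  0.0924] vise -0.06502430242908816 -0.06571632840613126
```

```bash
cat >> h.py <<'E'
O=np.array([.548,-.1405]);YAW=1.888
X=np.array([np.cos(YAW),np.sin(YAW)]);Y=np.array([-X[1],X[0]])
def V(x,y): return O+x*X+y*Y
def knob(a,r=.095): t=YAW+1.942+a; return O+r*np.array([np.cos(t),np.sin(t)])
def st(msg=""):
    s=env.get_state();print(msg,"t",round(s["time"],2),"tcp",s["tcp_pos"].round(4) if hasattr(s["tcp_pos"],"round") else s["tcp_pos"],"F",np.round(s["force"],1),"open",round(s["opening"],4));return s
def shot(n,name="wrist"):
    c=calibration(name);p,d=camera(name);np.savez(n+".npz",p=p,d=d,c=c);cv2.imwrite(f"pics/{n}.png",cv2.resize(p,(800,600),interpolation=cv2.INTER_CUBIC));return p,d,c
E
python3 - <<'E'
from h import *
env.grip(.05)
env.reach(np.r_[knob(2.0),.18],down(YAW-np.pi/2))
print("blocked",env.movel(np.r_[knob(2.0),.129],.08,stop_force=15));st()
env.grip(.014,40);st("gripped")
for a in np.linspace(1.8,0.0,10):
    env.movel(np.r_[knob(a),.129],.12)
    if a in(1.8,) or a<.3: st(f"{a:.2f}")
p,d,c=shot("w2")
env.grip(.05);st("released")
env.movel(np.r_[knob(0.0),.19],.2)
# view over vise
env.reach(np.r_[V(.04,0),.25],down(YAW-np.pi/2));shot("w3");st()
E
```

```text
blocked False
 t 4.77 tcp [ 0.6335 -0.1824  0.1292] F [-0.5  0.3 -0.3] open 0.05
gripped t 5.16 tcp [ 0.6336 -0.1823  0.1296] F [-1.2  0.   3.6] open 0.0167
1.80 t 5.47 tcp [ 0.6224 -0.1999  0.1295] F [-3.7 -2.1  7.6] open 0.017
0.20 t 7.93 tcp [ 0.4873 -0.2133  0.1294] F [-1.4  4.3 11.6] open 0.0166
0.00 t 8.24 tcp [ 0.4749 -0.2007  0.1295] F [1.3 0.9 7.8] open 0.0163
released t 8.71 tcp [ 0.4741 -0.2008  0.1287] F [ 0.4  0.1 -0.5] open 0.0496
 t 9.8 tcp [ 0.5345 -0.1029  0.2489] F [-1.4  0.5 -0.3] open 0.0498
```

View pics/w3.png

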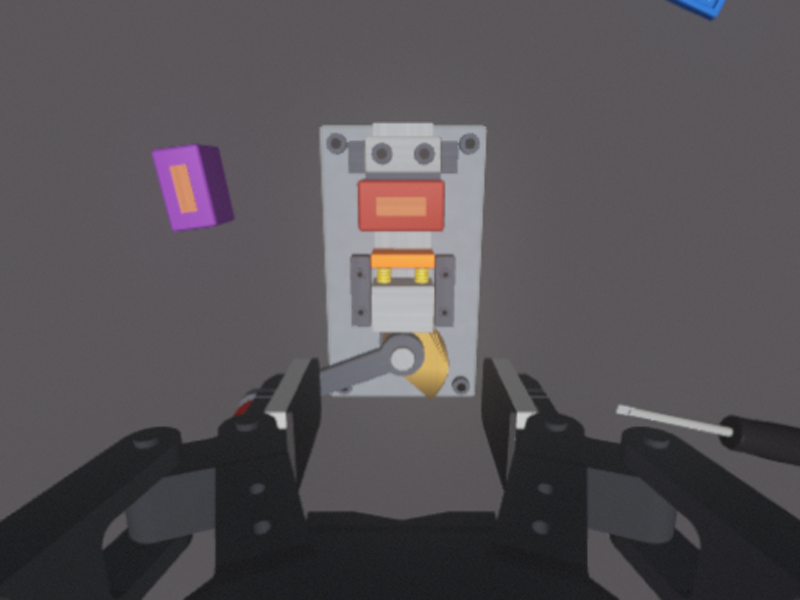

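The lever is open, and the red mount at (401,205) is clear of the pad. Next I'll lift it out and place it on the free half of the blue tray.

Run:
```python
from h import *
f=np.load("w3.npz",allow_pickle=True);r=rect([b for b in blobs(mask(f["p"],"red",100,90)) if cv2.boundingRect(b)[1]<170][0],f["c"].item(),.058);print(r)
C=r[0];yaw=YAW-np.pi/2
assert np.linalg.norm(C-[.5195,-.0584])<.006
env.grip(.07)
env.reach(np.r_[C,.15],down(yaw))
print("blocked",env.movel(np.r_[C,.100],.1,stop_force=12));st()
env.grip(.035,40);st("grip")
env.movel(np.r_[C,.12],.05);st("up")
env.movel(np.r_[C,.19],.2);st("up")
T=np.array([.612,.203])
env.reach(np.r_[T,.15],down(-.07));st("over tray")
env.movel(np.r_[T,.083],.12)
print("touch",env.movel(np.r_[T,.075],.02,stop_force=5));st("down")
env.grip(.062);env.dwell(.1)
env.movel(np.r_[T,.16],.2);st("off")
env.reach(np.array([.47,.17,.25]),down(1.59));shot("w4");st()
```

```text
(array([ 0.5191587 , -0.05803118], dtype=float32), array([44.488377, 25.793568], dtype=float32), np.float32(0.31971595))
blocked False
 t 11.3 tcp [ 0.5196 -0.0585  0.1005] F [0.  0.2 0.5] open 0.07
grip t 11.64 tcp [ 0.5197 -0.0581  0.1008] F [-1.1  0.3  6.4] open 0.0454
up t 12.19 tcp [ 0.5195 -0.0581  0.1204] F [ 1.9 -2.4 -0.8] open 0.0452
up t 12.69 tcp [ 0.5189 -0.0574  0.1897] F [-0.3  1.1 -0.3] open 0.0452
over tray t 13.78 tcp [0.6118 0.2006 0.1496] F [-1.2 -0.6 -1.5] open 0.0455
touch True
down t 14.79 tcp [0.6128 0.2032 0.0799] F [-1.3 -0.1  5.3] open 0.0455
off t 15.76 tcp [0.6117 0.2032 0.16  ] F [-0.2  0.  -0.1] open 0.0617
 t 16.95 tcp [0.4702 0.17   0.2493] F [-0.7 -0.8  0.2] open 0.062
```

View pics/w4.png

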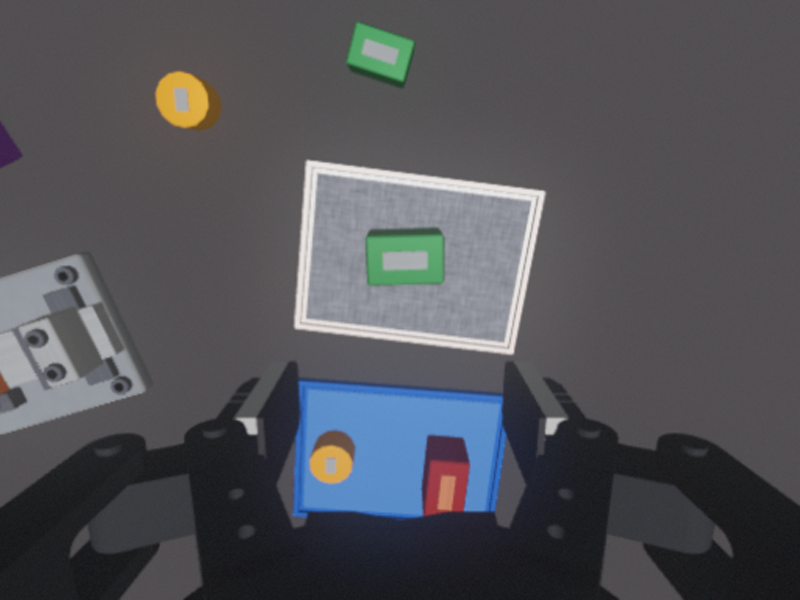

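The red mount stands upright on the blue tray at (446,475). The large green mount on the white tray is at (405,257), and the small decoy is at (381,52).

Run:
```python
from h import *
f=np.load("w4.npz",allow_pickle=True);c=f["c"].item();p=f["p"]
b=[b for b in blobs(mask(p,"green",110,110)) if 220<cv2.minAreaRect(b)[0][0]<300 and 140<cv2.minAreaRect(b)[0][1]<190][0]
C,l,a=rect(b,c,.037);print(C,l,a)
assert 42<l[0]<49 and 27<l[1]<33
yaw=a if abs(np.angle(np.exp(1j*(a-1.59))))<1 else a+np.pi
env.grip(.07)
env.reach(np.r_[C,.13],down(yaw))
print("blocked",env.movel(np.r_[C,.080],.1,stop_force=12));st()
env.grip(.035,40);st("grip")
env.movel(np.r_[C,.10],.05);env.movel(np.r_[C,.19],.2);s=st("up")
assert s["opening"]>.042
T=V(.082,.0005)
env.reach(np.r_[T,.17],down(YAW-np.pi/2));st("over vise")
env.movel(np.r_[T,.106],.1);st("near")
print("touch",env.movel(np.r_[T,.096],.02,stop_force=5));st("down")
env.grip(.060);env.dwell(.1);st("rel")
env.movel(np.r_[T,.16],.15)
env.reach(np.r_[V(.04,0),.25],down(YAW-np.pi/2));shot("w5");st()
```

```text
[0.45525458 0.17180525] [43.036114 28.569166] -1.531074
blocked False
 t 18.4 tcp [0.4558 0.172  0.0806] F [-0.6  0.5 -0.1] open 0.0697
grip t 18.74 tcp [0.4558 0.172  0.0808] F [-0.9  0.3  7. ] open 0.0455
up t 19.89 tcp [0.4547 0.1718 0.1893] F [-0.5 -0.5 -1. ] open 0.0454
over vise t 20.86 tcp [ 0.5216 -0.0613  0.1691] F [ 0.4  0.7 -0.9] open 0.0452
near t 21.65 tcp [ 0.5222 -0.0628  0.1063] F [-0.  -0.7 -0.9] open 0.0454
touch True
down t 22.0 tcp [ 0.5225 -0.0627  0.1017] F [-1.1  0.3  5.7] open 0.0451
rel t 22.39 tcp [ 0.5218 -0.0626  0.101 ] F [-0.2  0.2  0.7] open 0.0601
 t 23.47 tcp [ 0.5348 -0.1019  0.2487] F [ 0.2  0.5 -0.3] open 0.0597
```

View pics/w5.png

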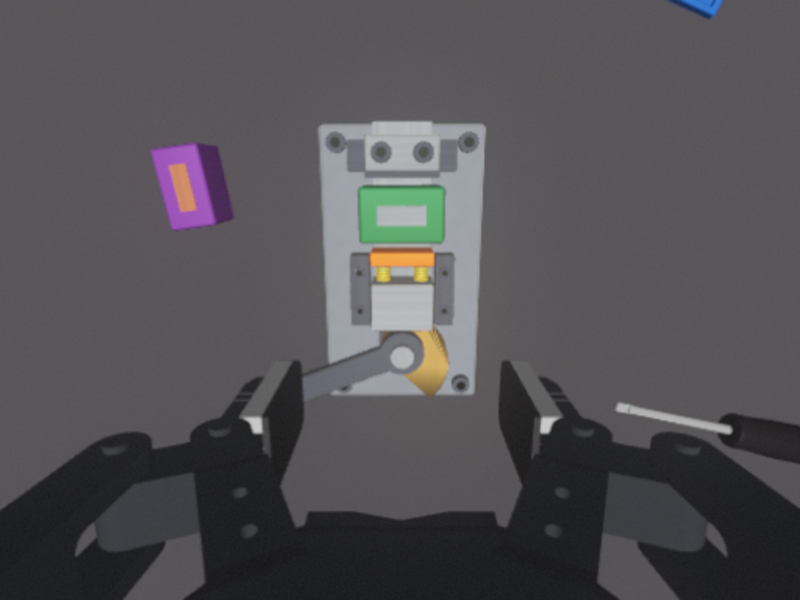

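The green mount at (402,214) stands square between the jaws, so I'll close the lever now.

Run:
```python
from h import *
env.grip(.05)
env.reach(np.r_[knob(0),.18],down(YAW-np.pi/2))
print("blocked",env.movel(np.r_[knob(0),.129],.08,stop_force=15))
env.grip(.014,40);st("gripped")
for a in np.linspace(0.2,1.7,9):
    env.movel(np.r_[knob(a),.129],.1)
    v=st(f"{a:.2f}")["tcp_pos"][:2]-O;print(" cam",(np.arctan2(v[1],v[0])-YAW-1.942)%(2*np.pi))
env.grip(.05);st("rel")
env.movel(np.r_[knob(1.7),.19],.2)
env.reach(np.r_[V(.04,0),.21],down(YAW-np.pi/2))
p,d,c=shot("w6");st()
cv2.imwrite("pics/w6c.png",cv2.resize(p[40:270,150:370],None,fx=2.6,fy=2.6,interpolation=cv2.INTER_CUBIC))
```

```text
blocked False
gripped t 25.51 tcp [ 0.475  -0.2009  0.1295] F [0.2 0.6 4.2] open 0.0167
0.20 t 25.85 tcp [ 0.4892 -0.2149  0.1295] F [ 3.3 -2.5  3.6] open 0.0166
 cam 0.21422241773789175
0.39 t 26.18 tcp [ 0.5038 -0.2245  0.1295] F [ 2.3 -1.4  4.4] open 0.0167
 cam 0.39763574362352383
0.57 t 26.5 tcp [ 0.5201 -0.2313  0.1295] F [ 3.4 -0.6  5.1] open 0.0164
 cam 0.5843862792498005
0.76 t 26.82 tcp [ 0.5376 -0.2349  0.1295] F [ 2.9 -1.4  4.6] open 0.0171
 cam 0.7726558343105072
0.95 t 27.15 tcp [ 0.5554 -0.2353  0.1295] F [3.5 0.7 4.8] open 0.0167
 cam 0.9604006425025444
1.14 t 27.48 tcp [ 0.573  -0.2323  0.1295] F [ 3.5 -0.8  5.1] open 0.0165
 cam 1.1481842203037296
1.32 t 27.8 tcp [ 0.5895 -0.2262  0.1295] F [1.8 0.6 5.3] open 0.0169
 cam 1.3332591839113261
1.51 t 28.12 tcp [ 0.6045 -0.2171  0.1295] F [ 1.  -0.3  5.8] open 0.0168
 cam 1.51811942014802
1.70 t 28.45 tcp [ 0.6177 -0.2055  0.1295] F [ 1.7 -0.2  5.6] open 0.0167
 cam 1.7029642896276052
rel t 28.87 tcp [ 0.6169 -0.2053  0.1286] F [ 0.2 -0.9  0.4] open 0.05
 t 29.97 tcp [ 0.5356 -0.1026  0.2097] F [-0.2 -0.2 -0. ] open 0.0503
```

View pics/w6c.png

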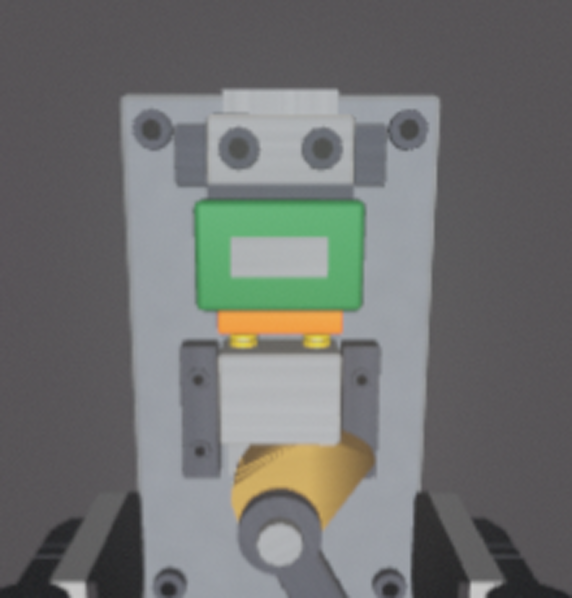

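Run:
```python
from h import *
f=np.load("w6.npz",allow_pickle=True);c=f["c"].item();p=f["p"];d=f["d"]
def vis(uv,z): v=plane(np.array(uv)/1.0,c,z)[0][:2]-O; return (1000*np.r_[v@X,v@Y]).round(1)
g=lambda r,col=280:(150+col/2.6,40+r/2.6)
print("pad front",vis(g(310),.049),"pad back",vis(g(333),.049),"jaw front",vis(g(352),.05),"jaw rear",vis(g(444),.05),"hub",vis(g(543,281),.0565))
b=[b for b in blobs(mask(p,"green",110,100))][0];C,l,a=rect(b,c,.058);v=C-O;print("green",v@X,v@Y,l,a-(YAW-np.pi/2))
# brightness profiles along vise centre column
for col in(258,): print([tuple(p[r,col].tolist()) for r in range(155,180)])
c2=(150+280/2.6)
for r in(120,140,190): 
    u=int(c2);o,rr=rays((u,r),c);P=o+rr[0]*d[r,u];print(r,P.round(4))
# red & bystanders via top
p,d,c=shot("t2","top");f0=np.load("top0.npz")
for col,z in(("red",.037),("amber",.022),("blue",.006)):
    for q,n in((f0["p"],"before"),(p,"after")):
        print(col,n,[ (rect(b,calibration("top"),z)[0].round(3).tolist(),rect(b,calibration("top"),z)[1].round().tolist()) for b in blobs(mask(q,col)) if cv2.boundingRect(b)[0]<400])
```

```text
pad front [69.4  0.3] pad back [62.8  0.3] jaw front [57.4  0.3] jaw rear [29.5  0.2] hub [ 0.7 -0.2]
green 0.0859096494665174 0.0009601108003639904 [44.299374 28.346706] 0.0022087991
[(107, 166, 91), (107, 166, 92), (104, 162, 88), (93, 147, 92), (79, 134, 152), (75, 153, 217), (77, 165, 237), (77, 165, 239), (76, 164, 240), (73, 161, 239), (73, 160, 239), (71, 158, 239), (78, 153, 232), (127, 149, 198), (152, 153, 158), (132, 132, 132), (100, 103, 105), (100, 103, 106), (97, 101, 102), (99, 102, 105), (111, 115, 117), (150, 152, 152), (172, 172, 171), (182, 180, 178), (184, 182, 180)]
120 [ 0.5165 -0.0476  0.0575]
140 [ 0.5208 -0.0606  0.0578]
190 [ 0.5328 -0.0968  0.0506]
red before [([0.5230000019073486, -0.06199999898672104], [46.0, 28.0]), ([0.6460000276565552, -0.19599999487400055], [30.0, 20.0])]
red after [([0.6110000014305115, 0.19900000095367432], [44.0, 25.0])]
amber before [([0.3720000088214874, 0.0430000014603138], [31.0, 29.0]), ([0.5479999780654907, -0.12999999523162842], [40.0, 23.0]), ([0.6019999980926514, 0.12200000137090683], [27.0, 24.0]), ([0.5320000052452087, -0.08299999684095383], [35.0, 11.0])]
amber after [([0.3720000088214874, 0.0430000014603138], [31.0, 29.0]), ([0.6019999980926514, 0.12200000137090683], [27.0, 24.0]), ([0.5320000052452087, -0.08500000089406967], [35.0, 11.0])]
blue before [([0.609000027179718, 0.16899999976158142], [155.0, 114.0]), ([0.8539999723434448, 0.05299999937415123], [34.0, 30.0])]
blue after [([0.609000027179718, 0.16899999976158142], [155.0, 114.0]), ([0.8539999723434448, 0.05299999937415123], [34.0, 30.0])]
```

View pics/t2.png

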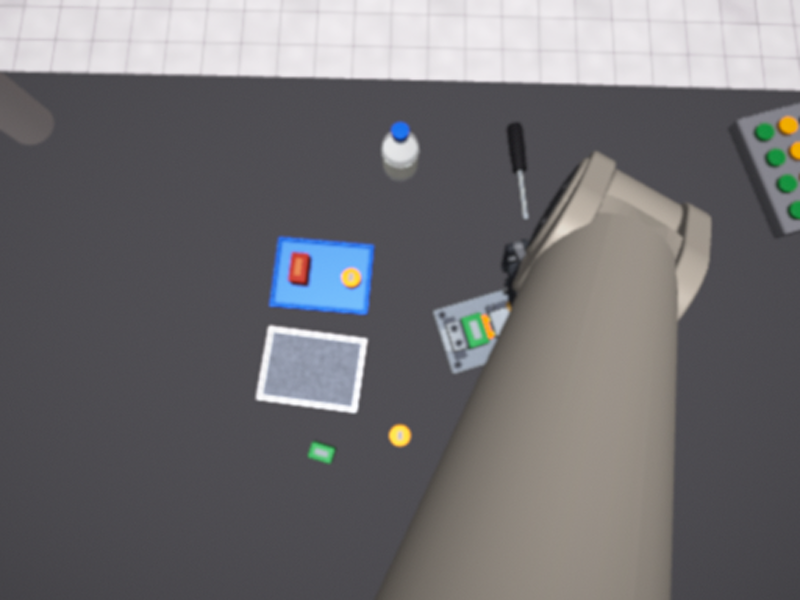

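Run:
```python
from h import *
st();job.job_done();st("done")
```

```text
t 30.02 tcp [ 0.5359 -0.1031  0.2098] F [-0.2  0.1  0.1] open 0.0499
the job is handed in; nothing more can be done
the job is handed in; nothing more can be done
```

The job is handed in at about 30 s of the 72 s allowed. I opened the lever, stood the red mount on the free half of the blue tray, and stood the green mount in the vise. I then closed the lever to about 1.70 rad and let go, with the gripper well clear above the vise.

Last checks, all from the pictures and the arm's own readings:
- **Pad:** the gap to the jaw measures about 5.4 mm, so the pad is pressed in about 4.6 mm. The jaw front at 57.4 mm agrees with the 57.3 mm expected from the lever angle.
- **Green mount:** it sits against the backstop, with its centre about 14.7 mm from the face. It is about 1 mm off mid-jaw and square to about 0.002 rad.
- **Red mount:** it stands upright on the blue tray, about 30 mm from the tray centre.
- **Bystanders:** both amber mounts measured unmoved. The bottle and screwdriver look unmoved in the top view.

No check failed or disagreed. The pinch force was not measured directly. At 4.6 mm the spring should push with about 17 N.

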